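# Park the headshell, then thread the beam gauge out of the half-open drawer

### The job

Get ready to weigh a cartridge: first set the loose headshell down flat in the empty bay of the tray, its neck pointing the same way as the headshell already parked there. Then take the long steel beam gauge out of the organiser's drawer: the drawer is out as far as it goes and the gap is shorter than the gauge, so raise its front end over the drawer front and draw it out on a slant. Finish still holding the gauge in the gripper, level and still over the tray, about a hand's breadth or more above the desk and touching nothing else; leave everything else where it is.

Things in the scene. Friction and masses are not known exactly. Their poses are not given: they have to be found in the camera images.
- organiser: Fixed bamboo organiser, a low case 180 long, 168 wide, 63 mm high; its drawer is out to its stop, nothing moves. Origin at desk level, middle of the open part of the drawer; +x from the drawer front into the case, z up. Open part 120 mm long (x -60 to 60), 136 wide inside (y -68 to 68); side walls up to 40 mm; drawer floor 10 mm above the desk, running on under the deck to x = 232.
- drawer_front (a point): Inner top edge of the drawer front, in its middle: 63 mm above the desk, at x = -60 mm of the organiser. The front is 12 mm thick; a small brass knob sticks out 14 mm beyond it.
- deck_edge (a point): Lower edge of the case's deck over the drawer, in its middle: 47 mm above the desk, at x = +60 mm of the organiser. The deck is 16 mm thick (top 63 mm); cartridges on it reach up to 72 mm.
- gauge: Steel balance-beam gauge, 180 long, 14 wide, about 140 g, flat underneath, lying lengthwise on the drawer floor, its rear 70 to 85 mm under the deck. Origin at the middle of its underside; +x along the beam to its rear end (under the deck), z up. Beam 8 mm thick; a round counterweight 12 mm in diameter lies on its front end (x -88 to -62, top 19 mm). Balances at about x = -25 mm.
- gauge_block (a point): Middle of the top face of the upright block on the gauge (26 long, 14 wide, its top 24 mm above the gauge's underside), at x = -35 mm of the gauge: the place to grip, across the 14 mm width.
- tray: Fixed dark bamboo tray 70 by 130 mm, origin at the middle of its underside, z up. Two bays side by side along its y, each 54 (x) by 26 (y) mm inside, floor 4 mm above the desk, rims 10 mm above the desk, centres 32 mm either side of the middle.
- tray_free (a point): Centre of the floor of the empty bay, 4 mm above the desk; axes as the tray's. A parked headshell's neck points to +x and sticks out over the bay's end rim.
- shell: Loose headshell with cartridge, on the desk: lower block 40 by 18 by 10 mm, on it a plate 46 by 20 by 8 (total height 18), 30 g; a round steel neck 8 thick, 16 long on the +x end. Origin at the middle of the underside, +x to the neck, z up. Grip across the plate's 20 mm, fingertips 7 mm or more above the underside, to clear the bay's rims (6 mm above its floor).
- shell_neck (a point): End of the loose headshell's neck, 39 mm from its origin along +x, 14 mm up.
- parked: The same kind of headshell already parked in the other bay of the tray, neck towards the tray's +x. Leave alone.
- coaster: Loose ceramic coaster, disc 96 mm across, 8 high; leave alone.
- weight: Loose aluminium record weight, round, 76 mm across, 56 high; leave alone.
- brush: Small brush lying on the desk, 140 long; leave alone.
- driver: Screwdriver lying on the desk, 150 long; leave alone.
- stylus_box: Small grey box 50 by 35 by 22 mm; leave alone.

How it is judged:
On the way, in this order (a step that is already met when the one before it is completed fails the run):
1. the loose headshell lies flat in the empty bay, neck the same way as its neighbour, let go (x of shell in the frame of tray_free between -0.012 and 0.012 m and y of shell in the frame of tray_free between -0.01 and 0.01 m and z of shell in the frame of tray_free between -0.004 and 0.003 m and angle between shell's own z axis and vertical below 0.12 rad and x of shell_neck in the frame of tray_free above 0.024 m and contact force between the fingers and shell below 0.1 N), for 0.2 s.
2. the gauge, gripped, is slanted up out of the drawer (angle between gauge's own z axis and vertical above 0.17 rad and contact force between the fingers and gauge above 1 N), for 0.1 s.
At the end, for the whole second after the job is handed in: Fingers alone hold the gauge, still, underside 85 mm or more above the desk, level within 0.2 rad, its middle within 80 mm (from above) of the tray's middle; the headshell lies flat in the empty bay (12 mm along, 10 mm across its centre), neck towards the tray's +x (x of shell in the frame of tray_free between -0.012 and 0.012 m and y of shell in the frame of tray_free between -0.01 and 0.01 m and z of shell in the frame of tray_free between -0.004 and 0.003 m and angle between shell's own z axis and vertical below 0.12 rad and x of shell_neck in the frame of tray_free above 0.024 m and height (world z) of gauge above 0.085 m and angle between gauge's own z axis and vertical below 0.2 rad and horizontal distance between gauge and tray below 0.08 m and contact force between the fingers and gauge above 1 N and contact force between gauge and organiser below 0.1 N and contact force between gauge and tray below 0.1 N and contact force between gauge and shell below 0.1 N and contact force between gauge and parked below 0.1 N and linear speed of gauge below 0.03 m/s); the arm keeps its last pose, push and grip.
It fails at once if the parked headshell is moved by more than 15 mm (distance of parked from where it was at the start of the episode above 0.015 m).
It fails at once if the coaster, record weight, brush, screwdriver or small grey box is moved by more than 3 cm (distance of any of coaster, weight, brush, driver, stylus_box from where it was at the start of the episode above 0.03 m).
It also fails if it takes over 54 s, if anything falls off the work surface, if the arm or the gripper's body presses on something with over 40 N, if the wrist force passes 120 N, or if a joint passes its speed limit or range.

### The arm

A 6-joint arm with a two-finger parallel gripper is mounted at the origin on the work surface. World frame = base frame: x ahead of the robot, y to its left, z up, the work surface at z = 0. Lengths are in m, angles in rad, forces in N, time in s.
With the tool pointing down it reaches from about 0.4 to 0.925 m from the base axis. Payload 12.5 kg.
Tool frame: the origin (TCP) lies at the centre of the arm's flange, where the gripper is bolted on; the fingertips stand 190 mm ahead of it and the grasp point (between the pads) lies 171 mm ahead of it; z points along the fingers, y is the line along which they close (so a half turn about z gives the same grasp; the last joint's range is limited). The gripper opens to 95 mm and grips with 3 to 60 N. Pads are 20 mm wide; open, the fingers measure 119 mm over their backs; the gripper's body (75 mm by 180 mm) begins 59 mm behind the grasp point.
Start: joints at [-0.106, 0.491, 1.559, -0, 1.092, -0.106], TCP at [0.625, 0, 0.405] pointing down, gripper open.
Joint ranges: [-3.1, 3.1], [-0.84, 2.19], [0.05, 2.79], [-1.13, 4.28], [0.06, 2.93], [-2.69, 2.69]. Speed limits (rad/s): [2.22, 2.22, 2.79, 3.14, 3.14, 3.14].

### API

Orientations are given as a 3x3 rotation matrix whose columns are the frame's x, y, z axes.
In Python, from rig import robot gives the robot as it stands. The module is installed in compiled form; this text tells all that it offers.
- The arm moves only by the shell command python3 -m creep 'ROWS' [FORCE]. ROWS is text: rows parted by semicolons, each of 7 numbers parted by spaces: the shift along the world's x, y, z in mm, then the turn, a rotation vector about the world's x, y, z in rad, then the closure, from -1 (fully open) to 1 (shut). A call has 1 to 10 rows; each row is the pose to reach, as a shift and turn from the pose commanded when the call began; what a row does not reach only later rows make up. A row lasts 1/8 s, in which the tool goes at most 62.5 mm and 10.7 degrees, less where a joint would pass 70% of its speed; a pose out of reach is approached as far as the arm can. A call with a gripper value outside its range is refused whole. The fingers move at their own pace and stop on an object; FORCE is the grip in N (left out, the last holds). Time passes only in rows, so rows that repeat a pose let the fingers close. It gives the time, the measured TCP pose, the force, the opening and the grip force at its end, in the units of the state.
- robot.sense(): the state, without advancing time (a new reading comes with each control period).
- robot.capture(name): name is "scene" or "side" or "wrist"; returns a dict with "image" (384x512x3 uint8, red, green, blue), "fovy" (degrees; the focal length in pixels is half the picture's height over the tangent of half this angle, whatever the lens; pixels are square), "cx", "cy" (the principal point, pixels), "origin" and "orientation" of the camera in the world. Camera axes: x right, y down, z forward; pixel columns grow to the right and rows downward; lengths in m; the calibration is good to about 2 mm. A picture is of the moment at which its call begins. There is no depth.
- robot.job_done(): hands the job in; it is judged then, once.
The state is a dict: "time": time; "joint_pos": joint angles; "joint_vel": joint speeds; "joint_torque": joint torques, N m; "tcp_pos": TCP position; "ee_rot": TCP orientation; "ft_force": force on the tool from outside, world axes, zero at the start; "wrist_torque": the same for the moment, N m; "finger_gap": finger opening in m; "gripper_force": force on a finger pad.
Only numpy, scipy, OpenCV 4.12 (cv2) and the standard library are available. Lean on these libraries where they do the work, as an engineer would, in place of code of your own. Each camera call takes 0.05 s, during which the arm holds its last target. There are 200 camera calls.

## Working session

There is one attempt and no reset: what is moved stays moved. The work goes in short steps, Python scripts to look and compute and a shell command to move; the robot and the scene stay as the last step left them, time stands still between calls to the robot, and variables do not carry over. Pictures are saved under pics/ and viewed, at most 10 in all, crops included, and the job is handed in when it is done.

```bash
mkdir -p pics
cat > h.py <<'E'
import numpy as np,cv2,pickle
from rig import robot
def cap(n,f):
    c=robot.capture(n); cv2.imwrite(f'pics/{f}.png',cv2.cvtColor(c['image'],cv2.COLOR_RGB2BGR)); pickle.dump(c,open(f'pics/{f}.pkl','wb')); return c
def foc(c): return 192/np.tan(np.radians(c['fovy'])/2)
def ray(f,u,v,z):
    c=pickle.load(open(f'pics/{f}.pkl','rb'));k=foc(c)
    d=np.array(c['orientation'])@[(u-c['cx'])/k,(v-c['cy'])/k,1]; o=np.array(c['origin'])
    return o+d*(z-o[2])/d[2]
def proj(f,p):
    c=pickle.load(open(f'pics/{f}.pkl','rb'));k=foc(c)
    q=np.array(c['orientation']).T@(np.array(p)-c['origin']); return q[:2]/q[2]*k+[c['cx'],c['cy']]
E
python3 - <<'E'
from h import *
ims=[]
for n in ['scene','side','wrist']:
    c=cap(n,n+'0'); print(n,c['fovy'],c['origin'],np.round(c['orientation'],3).tolist())
    ims.append(cv2.imread(f'pics/{n}0.png'))
E
```

```text
scene 45.54992805337288 [1.45829805 0.2371722  0.75956893] [[-0.316, 0.563, -0.763], [0.949, 0.197, -0.248], [0.011, -0.802, -0.597]]
side 45.30288754255527 [ 0.20039031 -0.77315354  0.69871519] [[0.901, -0.251, 0.354], [-0.434, -0.555, 0.71], [0.019, -0.793, -0.608]]
wrist 58.14765421027109 [0.62549829 0.07021662 0.38468424] [[1.0, 0.001, -0.0], [0.001, -0.967, -0.255], [-0.001, 0.255, -0.967]]
```

View pics/scene0.png

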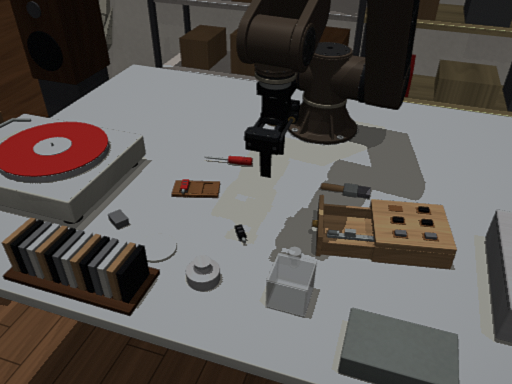

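View pics/wrist0.png

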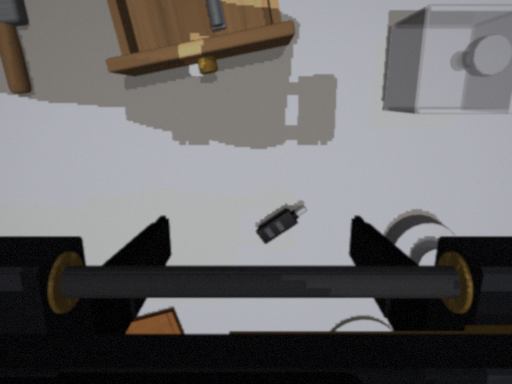

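The scene view shows the tray at about (197,188), with the parked red shell in its left bay, and the loose shell at about (240,233). The organiser is at about (380,230), with the gauge in its drawer at about (350,237). In the wrist view the shell is at (280,223) with its neck at (302,208), and the drawer front is at the top.

Run:
```python
from h import *
a=cv2.imread('pics/scene0.png')[165:270,150:470]
cv2.imwrite('pics/a.png',cv2.resize(a,None,fx=2.5,fy=2.5,interpolation=cv2.INTER_CUBIC))
b=cv2.imread('pics/side0.png')
cv2.imwrite('pics/b.png',cv2.resize(b,None,fx=1.5,fy=1.5,interpolation=cv2.INTER_CUBIC))
```

```text
(no output)
```

View pics/a.png

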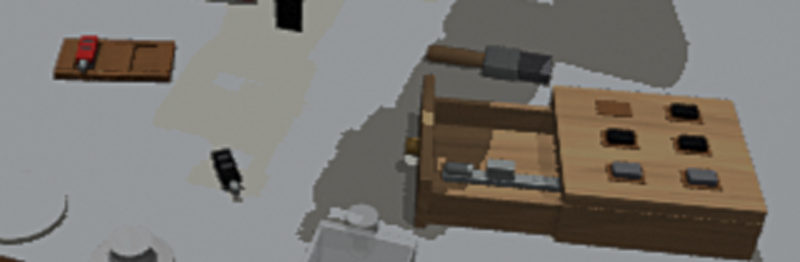

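View pics/b.png

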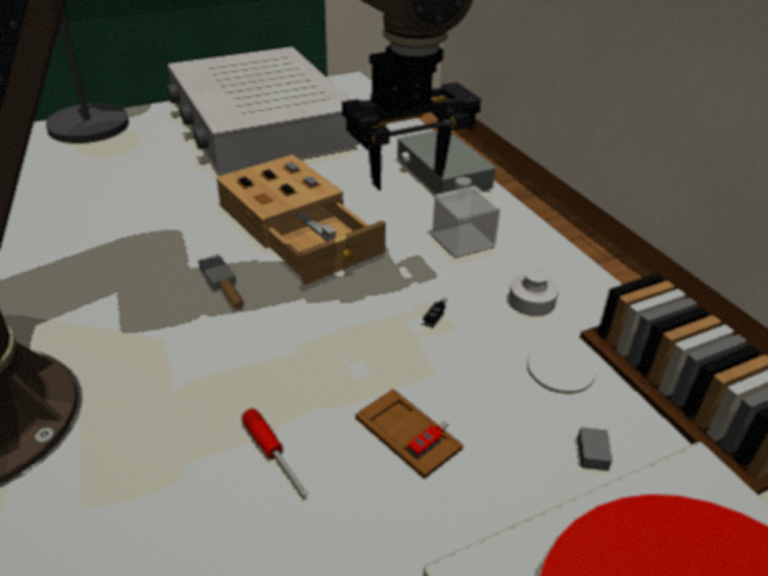

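The scene crop shows the tray corners at (62,39), (175,41) and (174,75). The gauge counterweight is at (457,170), its block at (500,168), and the deck corners at (555,88) and (571,205). The side view ×1.5 shows tray corners at (356,412), (393,390), (461,444) and (425,470), with the parked neck toward (447,425).

Run:
```python
from h import *
np.set_printoptions(precision=4,suppress=True)
A=lambda u,v,z:ray('scene0',150+u/2.5,165+v/2.5,z)
B=lambda u,v,z:ray('side0',u/1.5,v/1.5,z)
W=lambda u,v,z:ray('wrist0',u,v,z)
print('trayB',*[B(u,v,.01) for u,v in[(356,412),(393,390),(461,444),(425,470)]])
print('trayA',*[A(u,v,.01) for u,v in[(62,39),(175,41),(174,75),(55,74)]])
print('shell W',W(278,224,.018),W(304,207,.014),'A',A(226,165,.018),A(238,195,.014),'B',B(433,313,.018),B(444,301,.014))
print('deckA',A(555,88,.063),A(571,205,.063),A(737,100,.063),A(762,210,.063))
print('deckB',B(273,222,.063),B(340,188,.063),B(219,180,.063),B(292,157,.063))
print('frontA',A(433,77,.063),A(430,185,.063),'W',W(107,62,.063),W(293,24,.063))
print('frontB',B(300,250,.063),B(384,223,.063))
print('gauge A cw',A(457,168,.026),'block',A(501,164,.034),'deck end',A(558,182,.018))
print('gauge B cw',B(326,231,.026),'blk',B(314,221,.034)); print('W cw front',W(216,25,.022))
```

```text
trayB [ 0.4535 -0.2057  0.01  ] [ 0.5157 -0.1905  0.01  ] [ 0.552  -0.3101  0.01  ] [ 0.4914 -0.3261  0.01  ]
trayA [ 0.4913 -0.3304  0.01  ] [ 0.4518 -0.2054  0.01  ] [ 0.5142 -0.1811  0.01  ] [ 0.5561 -0.3065  0.01  ]
shell W [ 0.6459 -0.0689  0.018 ] [ 0.6751 -0.05    0.014 ] A [ 0.6481 -0.0702  0.018 ] [ 0.6818 -0.0454  0.014 ] B [ 0.6411 -0.0775  0.018 ] [ 0.6742 -0.0547  0.014 ]
deckA [0.4733 0.2248 0.063 ] [0.6473 0.2607 0.063 ] [0.4328 0.4021 0.063 ] [0.5976 0.4241 0.063 ]
deckB [0.4813 0.2021 0.063 ] [0.6317 0.2633 0.063 ] [0.4367 0.3823 0.063 ] [0.5932 0.4155 0.063 ]
frontA [0.4958 0.1026 0.063 ] [0.6623 0.1348 0.063 ] W [0.4909 0.0995 0.063 ] [0.6537 0.1303 0.063 ]
frontB [0.4937 0.1044 0.063 ] [0.6532 0.122  0.063 ]
gauge A cw [0.5866 0.1493 0.026 ] block [0.576  0.1899 0.034 ] deck end [0.5653 0.2463 0.018 ]
gauge B cw [0.5737 0.1923 0.026 ] blk [0.562 0.22  0.034]
W cw front [0.5829 0.1371 0.022 ]
```

```bash
python3 -m creep '5 -20 -30 0 0 -0.18 -1;10 -40 -60 0 0 -0.36 -1;15 -55 -90 0 0 -0.54 -1;20 -70 -105 0 0 -0.72 -1;20 -70 -105 0 0 -0.9 -1;20 -70 -105 0 0 -0.98 -1;20 -70 -105 0 0 -0.98 -1'
python3 - <<'E'
from h import *
s=robot.sense();print(s['time'],s['tcp_pos'],np.round(s['ee_rot'],3).tolist(),s['finger_gap'],np.round(s['joint_pos'],2))
c=cap('wrist','w1'); print(c['origin'],np.round(c['orientation'],3).tolist())
E
```

```text
time: 1.02
tcp_pos: [0.645, -0.07, 0.2995]
ee_rot: [[0.83, 0.558, -0.001], [0.558, -0.83, 0.0], [-0.0, -0.0, -1.0]]
ft_force: [-0.1, -0.2, -1.1]
finger_gap: 0.0951
gripper_force: 0.0
1.025 [ 0.64497767 -0.07002015  0.29945222] [[0.83, 0.558, -0.001], [0.558, -0.83, 0.0], [-0.0, -0.0, -1.0]] 0.0950579610709197 [-0.21  0.64  1.6  -0.    0.91  0.77]
[ 0.7048183  -0.03143628  0.27989904] [[0.558, -0.802, -0.211], [-0.83, -0.54, -0.143], [0.0, 0.255, -0.967]]
```

View pics/w1.png

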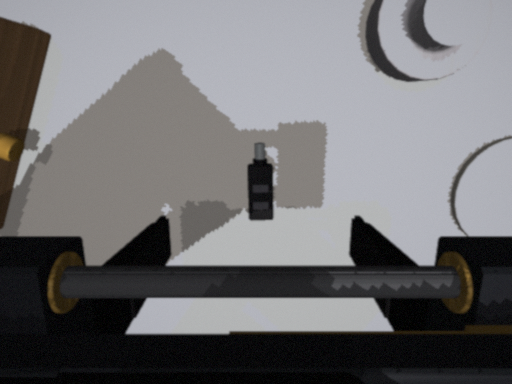

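The wrist view shows the shell nearly upright in the image: neck tip at (259,144), plate from (260,163) to (261,218).

Run:
```python
from h import *
n=ray('w1',259.5,143,.016);a=ray('w1',260,164,.018);b=ray('w1',261,213,.018);e=ray('w1',261,219,.008)
print(n,a,b,e,np.linalg.norm(a-b),np.degrees(np.arctan2(*(n-b)[1::-1])),(a+b)/2)
im=cv2.imread('pics/w1.png',0);print(im[140:222:3,260]); print(im[180,240:280])
```

```text
[ 0.67627293 -0.0504621   0.016     ] [ 0.66327613 -0.0596647   0.018     ] [ 0.63069035 -0.08255216  0.018     ] [ 0.62348223 -0.08745389  0.008     ] 0.03982046241397683 35.145475643790455 [ 0.64698324 -0.07110843  0.018     ]
[129  76  94  94  96  94  88  15  15  17  17  16  15  17  22  43  48  45
  16  12  19  43  49  41  34  30  36 169]
[129 130 130 130 129 129 120  87  42  20  20  15  17  17  16  18  20   6
  19  21  10  11  18  18  10  17  15  17  16  18  12  26  83 149 175 174
 161 142 132 131]
```

```bash
python3 -m creep '-1 -3 -35 0 0 0.02 0;-1 -3 -70 0 0 0.02 0;-1 -3 -95 0 0 0.02 0;-1 -3 -101 0 0 0.02 0;-1 -3 -101 0 0 0.02 0;-1 -3 -101 0 0 0.02 1;-1 -3 -101 0 0 0.02 1;-1 -3 -101 0 0 0.02 1;-1 -3 -101 0 0 0.02 1;-1 -3 -101 0 0 0.02 1' 15
```

```text
time: 2.33
tcp_pos: [0.6441, -0.073, 0.1992]
ee_rot: [[0.819, 0.574, 0.001], [0.574, -0.819, -0.0], [0.0, 0.0, -1.0]]
ft_force: [-1.6, 0.0, 5.3]
finger_gap: 0.0197
gripper_force: 15.0
```

```bash
python3 -m creep '0 0 60 0 0 0 1;-30 -30 100 0 0 -0.1 1;-75 -75 100 0 0 -0.2 1;-115 -115 100 0 0 -0.31 1;-150 -154 100 0 0 -0.31 1;-150 -154 100 0 0 -0.31 1;-150 -154 100 0 0 -0.31 1'
python3 - <<'E'
from h import *
c=cap('wrist','w2');cap('scene','s2');cap('side','d2')
E
```

```text
time: 3.2
tcp_pos: [0.4943, -0.2269, 0.2988]
ee_rot: [[0.955, 0.296, 0.0], [0.296, -0.955, -0.0], [0.0, 0.0, -1.0]]
ft_force: [0.2, -0.2, -0.5]
finger_gap: 0.0194
gripper_force: 15.0
```

View pics/w2.png

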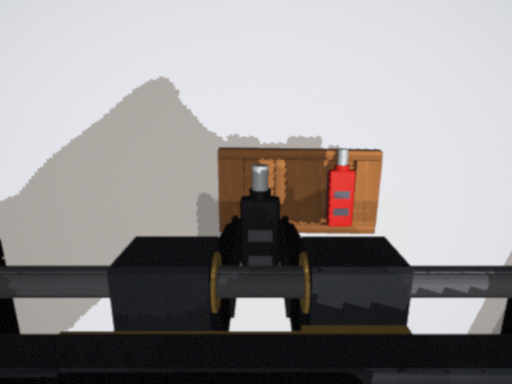

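The wrist view shows the shell held with its neck up. Tray corners are at (219,150), (382,151) and (376,233), and the parked neck tip is at (343,149).

Run:
```python
from h import *
np.set_printoptions(precision=4,suppress=True)
R=lambda u,v,z:ray('w2',u,v,z)
P=[R(219,149,.01),R(382,150.5,.01),R(376,232,.01)]
print(P, [np.linalg.norm(P[i]-P[i+1]) for i in(0,1)],'centre',(P[0]+P[2])/2)
d=P[0]-P[1];print('ang',np.degrees(np.arctan2(d[1],d[0]))-90)
n=R(343,149,.02);q=R(342,169,.022);e=R(341,224,.022);print('parked',n,q,e)
y=d/np.linalg.norm(d);c=(P[0]+P[2])/2;print('free',c+.032*y, (P[0]+P[1])/2-.035*np.array([y[1],-y[0],0])+.032*y)
```

```text
[array([ 0.5159, -0.1884,  0.01  ]), array([ 0.5527, -0.3108,  0.01  ]), array([ 0.4877, -0.3322,  0.01  ])] [np.float64(0.12778457282876035), np.float64(0.0684036089521185)] centre [ 0.5018 -0.2603  0.01  ]
ang 16.706708854741535
parked [ 0.5454 -0.2784  0.02  ] [ 0.531  -0.2826  0.022 ] [ 0.4891 -0.2975  0.022 ]
free [ 0.4926 -0.2297  0.01  ] [ 0.4916 -0.229   0.01  ]
```

```bash
python3 -m creep '-2 -2 -40 0 0 -0.01 1;-2 -2 -75 0 0 -0.01 1;-2 -2 -90 0 0 -0.01 1;-2 -2 -95 0 0 -0.01 1;-2 -2 -95 0 0 -0.01 1;-2 -2 -95 0 0 -0.01 0.3;-2 -2 -95 0 0 -0.01 0.3;-2 -2 -95 0 0 -0.01 0.3'; python3 -m creep '0 0 30 0 0 0 0.3;0 0 70 0 0 0 0.3;0 0 100 0 0 0 0.3;0 0 100 0 0 0 0.3'
python3 - <<'E'
from h import *
c=cap('wrist','w3');cap('side','d3')
a=cv2.resize(cv2.imread('pics/w3.png')[130:250,150:430],None,fx=2.5,fy=2.5)
b=cv2.resize(cv2.imread('pics/d3.png')[240:330,220:330],None,fx=3.3,fy=3.3)
o=np.zeros((600,700,3),np.uint8);o[:300]=a;o[300:300+b.shape[0],:b.shape[1]]=b[:300]
cv2.imwrite('pics/c3.png',o)
E
```

```text
time: 4.35
tcp_pos: [0.492, -0.229, 0.2042]
ee_rot: [[0.958, 0.287, 0.001], [0.287, -0.958, -0.0], [0.0, 0.001, -1.0]]
ft_force: [-0.6, -0.4, 0.4]
finger_gap: 0.0331
gripper_force: 0.0
time: 4.85
tcp_pos: [0.4921, -0.229, 0.3059]
ee_rot: [[0.958, 0.287, 0.004], [0.287, -0.958, -0.002], [0.003, 0.003, -1.0]]
ft_force: [-0.5, 0.3, -0.9]
finger_gap: 0.0333
gripper_force: 0.0
```

View pics/c3.png

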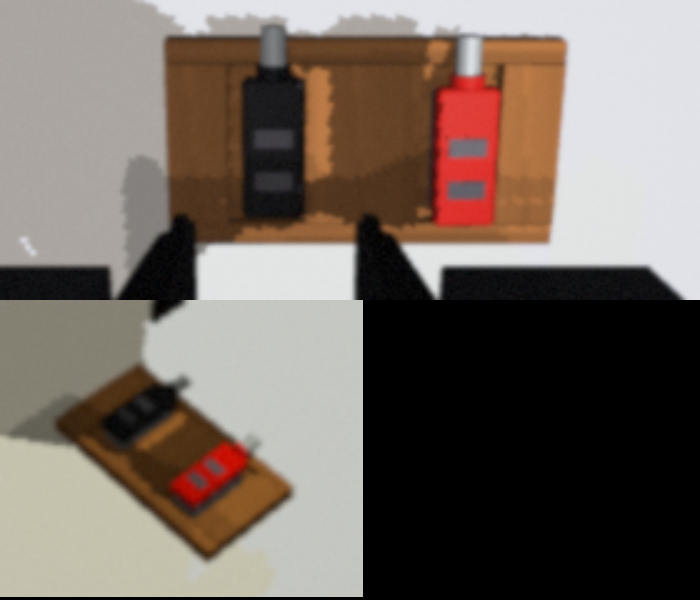

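The loose headshell lies flat in the free bay at (273,147) in the crop, with its neck the same way as the red one. Next is the gauge.

```bash
python3 -m creep '10 40 30 0 0 0.17 0.2;20 90 50 0 0 0.34 0.2;30 140 50 0 0 0.51 0.2;40 190 50 0 0 0.68 0.2;50 240 50 0 0 0.85 0.2;60 290 50 0 0 1.02 0.2;70 340 50 0 0 1.19 0.2;80 390 50 0 0 1.36 0.2;84 400 50 0 0 1.5 0.2;84 400 50 0 0 1.5 0.2'
python3 - <<'E'
from h import *
c=cap('wrist','w4');print(c['origin'],np.round(robot.sense()['joint_pos'],2))
a=cv2.resize(cv2.imread('pics/w4.png')[:340],None,fx=1.5,fy=1.5,interpolation=cv2.INTER_CUBIC)
cv2.imwrite('pics/c4.png',a)
E
```

```text
time: 6.2
tcp_pos: [0.576, 0.1718, 0.3522]
ee_rot: [[-0.219, 0.976, -0.002], [0.976, 0.219, -0.0], [0.0, -0.002, -1.0]]
ft_force: [0.0, 0.6, 0.3]
finger_gap: 0.038
gripper_force: 0.0
[0.56084789 0.24023807 0.33260229] [ 0.18  0.51  1.68 -0.    0.95 -0.04]
```

View pics/c4.png

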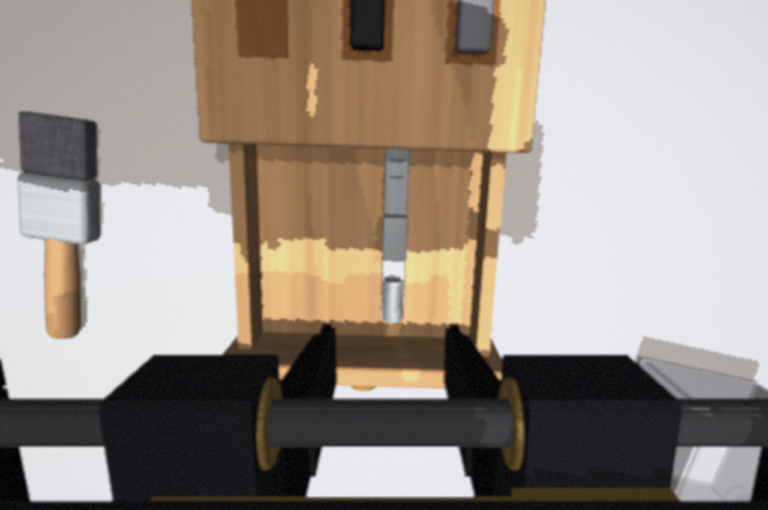

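The crop at ×1.5 shows the block top from (396,215) to (394,261), the counterweight's front end at (392,322), and the beam meeting the deck at (397,150). Deck corners are at (200,140) and (533,151), and the drawer front's inner edge is near y=335.

Run:
```python
from h import *
np.set_printoptions(precision=4,suppress=True)
R=lambda u,v,z:ray('w4',u/1.5,v/1.5,z)
br,bf=R(395.5,215,.034),R(394.5,261,.034);cw=R(392,322,.023);bm=R(397.5,150,.018)
print('block',br,bf,(br+bf)/2,np.linalg.norm(br-bf),'cw',cw,'beam',bm)
d=bm-cw;print('ang',np.degrees(np.arctan2(d[1],d[0])),'blk-cw',np.degrees(np.arctan2(*((br+bf)/2-cw)[1::-1])))
l,r=R(200,140,.063),R(533,151,.063);print('deck',l,r,np.linalg.norm(l-r),'ang',np.degrees(np.arctan2(*(r-l)[1::-1]))+90,'mid',(l+r)/2)
i1,i2=R(258,335,.040),R(480,338,.04);print(i1,i2)
m=(l+r)/2; n=(r-l)/np.linalg.norm(r-l); ax=np.array([-n[1],n[0],0])
for p in (br,bf,cw,bm):print(60+1e3*(p-m)@ax, -1e3*(p-m)@n)
```

```text
block [0.5721 0.2027 0.034 ] [0.5776 0.1761 0.034 ] [0.5748 0.1894 0.034 ] 0.02715540356349829 cw [0.5854 0.1349 0.023 ] beam [0.5654 0.2382 0.018 ]
ang 100.96960832844566 blk-cw 100.95969017894788
deck [0.4668 0.2215 0.063 ] [0.6315 0.253  0.063 ] 0.16769509910778582 ang 100.8431493429817 mid [0.5492 0.2373 0.063 ]
[0.5073 0.1149 0.04  ] [0.6379 0.1424 0.04  ]
21.698462922031418 -16.032473554533972
-5.454616481436474 -16.387750355666256
-47.328136474653334 -16.322898713183314
57.90075660175463 -16.09064494543258
```

```bash
python3 -m creep '-1 17 -50 0 0 -0.03 0.2;-1 17 -100 0 0 -0.03 0.2;-1 17 -135 0 0 -0.03 0.2;-1 17 -147 0 0 -0.03 0.2;-1 17 -147 0 0 -0.03 0.2;-1 17 -147 0 0 -0.03 1;-1 17 -147 0 0 -0.03 1;-1 17 -147 0 0 -0.03 1;-1 17 -147 0 0 -0.03 1' 45
```

```text
time: 7.38
tcp_pos: [0.5751, 0.1881, 0.2076]
ee_rot: [[-0.189, 0.982, 0.001], [0.982, 0.189, 0.0], [-0.0, 0.001, -1.0]]
ft_force: [-0.9, -0.7, 5.8]
finger_gap: 0.0136
gripper_force: 45.0
```

```bash
python3 -m creep '0 0 2 0 0 0 1;2 -8 2 0 0 0 1;2 -8 2 0 0 0 1;-3 14 15 -0.108 -0.021 0 1;-7 37 25 -0.216 -0.042 0 1;-12 61 32 -0.324 -0.063 0 1;-12 61 32 -0.324 -0.063 0 1;-12 61 32 -0.324 -0.063 0 1'
python3 - <<'E'
from h import *
cap('side','d5');cap('scene','s5')
a=cv2.resize(cv2.imread('pics/d5.png')[70:210,130:290],None,fx=2.4,fy=2.4,interpolation=cv2.INTER_CUBIC)
b=cv2.resize(cv2.imread('pics/s5.png')[150:290,300:460],None,fx=2.4,fy=2.4,interpolation=cv2.INTER_CUBIC)
cv2.imwrite('pics/c5.png',np.hstack([a,b]))
E
```

```text
time: 8.38
tcp_pos: [0.563, 0.2485, 0.2384]
ee_rot: [[-0.179, 0.982, 0.061], [0.93, 0.189, -0.317], [-0.322, -0.0, -0.947]]
ft_force: [0.3, 0.1, -1.4]
finger_gap: 0.0138
gripper_force: 45.0
```

View pics/c5.png

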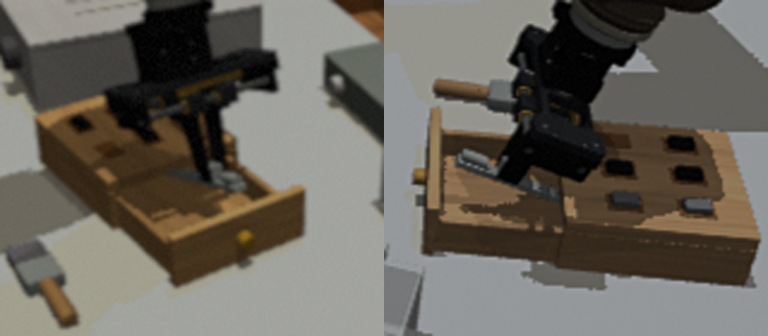

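The gauge is slanted with its front end up, at about (475,158) in the right half. Its front clears the drawer front, and the wrist force shows only the gauge's weight. Next I draw it out along its axis.

```bash
python3 -m creep '2 -12 4 0 0 0 1;5 -25 9 0 0 0 1;7 -37 13 0 0 0 1;10 -51 18 0 0 0 1;14 -74 26 0 0 0 1;19 -97 34 0 0 0 1;20 -107 50 0 0 0 1;20 -107 90 0 0 0 1;20 -107 110 0 0 0 1;20 -107 110 0 0 0 1'
```

```text
time: 9.72
tcp_pos: [0.5829, 0.1421, 0.3508]
ee_rot: [[-0.178, 0.982, 0.065], [0.929, 0.189, -0.317], [-0.324, 0.004, -0.946]]
ft_force: [-0.7, 0.3, -2.1]
finger_gap: 0.0138
gripper_force: 45.0
```

```bash
python3 -m creep '-4 -25 0 0.05 0.01 0 1;-10 -60 0 0.11 0.021 0 1;-18 -105 0 0.16 0.031 0 1;-26 -150 0 0.216 0.042 0 1;-34 -195 0 0.27 0.052 0 1;-42 -240 -5 0.324 0.063 0 1;-50 -285 -10 0.324 0.063 0 1;-58 -335 -15 0.324 0.063 0 1;-66 -380 -20 0.324 0.063 0 1;-72 -410 -20 0.324 0.063 0 1'; python3 -m creep '-2 -12 0 0 0 0 1;-2 -17 0 0 0 0 1;-2 -17 0 0 0 0 1;-2 -17 0 0 0 0 1;-2 -17 0 0 0 0 1;-2 -17 0 0 0 0 1'
python3 - <<'E'
from h import *
cap('side','d6');cap('scene','s6')
a=cv2.resize(cv2.imread('pics/d6.png')[150:350,190:390],None,fx=2,fy=2)
b=cv2.resize(cv2.imread('pics/s6.png')[80:280,130:330],None,fx=2,fy=2)
cv2.imwrite('pics/c6.png',np.hstack([a,b]))
E
```

```text
time: 10.98
tcp_pos: [0.5103, -0.2697, 0.3274]
ee_rot: [[-0.188, 0.982, -0.002], [0.982, 0.188, 0.001], [0.001, -0.001, -1.0]]
ft_force: [0.2, 0.7, -1.2]
finger_gap: 0.0135
gripper_force: 45.0
time: 11.72
tcp_pos: [0.5091, -0.2846, 0.3288]
ee_rot: [[-0.189, 0.982, 0.0], [0.982, 0.189, -0.0], [-0.0, 0.0, -1.0]]
ft_force: [0.1, -0.2, -1.8]
finger_gap: 0.0134
gripper_force: 45.0
```

View pics/c6.png

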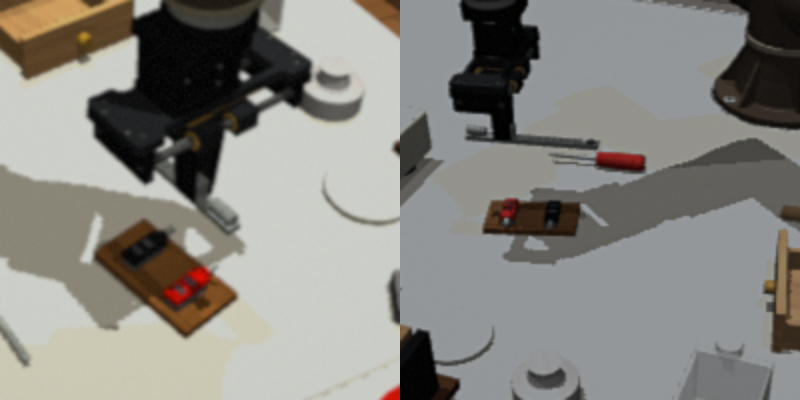

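The gauge is level in the gripper over the tray, with its underside about 130 mm up. Both headshells lie in their bays with necks the same way, and everything else is in place.

```bash
python3 -c "from rig import robot; print(robot.job_done())"
```

```text
the job is handed in; nothing more can be done
None
```

I handed the job in; no verdict came back. The last pictures show the headshell flat in the empty bay, neck the same way as its neighbour, and the gauge held level and still over the tray, about 130 mm above the desk.

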